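Start the brown slice in the guarded toaster

ROBOT

A 6-joint arm with a two-finger parallel gripper is mounted at the origin on the work surface. World frame = base frame: x ahead of the robot, y to its left, z up, the work surface at z = 0. Lengths are in mm, angles in rad, forces in N, time in s.
With the tool pointing down it reaches from about 275 to 750 mm from the base axis. Payload 10.2 kg.
Tool frame: the origin (TCP) lies between the finger pads; the fingertips stand 17 mm ahead of it and the grasp point (between the pads) lies 2 mm behind it; z points along the fingers, y is the line along which they close (so a half turn about z gives the same grasp; the last joint's range is limited). The gripper opens to 85 mm and grips with 20 to 120 N. Pads are 22 mm wide; open, the fingers measure 114 mm over their backs; the gripper's body (76 mm by 85 mm) begins 54 mm behind the grasp point. The pads swing forward as they close: fully open they stand 13 mm farther back than shut.
Start: joints at [-1.501, 0.313, 1.498, -0, 1.331, -0.223], TCP at [151.52, -502.666, 248.294] pointing down, gripper open.
Joint ranges: [-2.94, 2.94], [-0.97, 2.17], [0.19, 2.56], [-1.23, 4.37], [0.02, 3.11], [-2.88, 2.88]. Speed limits (rad/s): [2.39, 2.39, 3.01, 3.14, 3.14, 3.14].

INTERFACE

Orientations are given as a unit quaternion [w, x, y, z].
In Python, from rig import * gives the robot as it stands.
- The arm moves only by the tool step_arm, never from a script. Its argument "commands" is text: rows parted by semicolons, each of 7 numbers parted by spaces: the opening, from 0 (shut) to 1 (fully open), then the shift along the tool's x, y, z in cm, then the turn, a rotation vector about the tool's x, y, z in rad. In form: hand x y z rx ry rz; .... A call has 1 to 20 rows; each row is the pose to reach, as a shift and turn from the pose commanded when the call began, along the tool's axes at that moment; what a row does not reach only later rows make up. A row lasts 1/12 s, in which the tool goes at most 41.7 mm and 7.16 degrees, less where a joint would pass 70% of its speed; a pose out of reach is approached as far as the arm can. A call with a gripper value outside its range is refused whole. The fingers move at their own pace and stop on an object; "newtons" is the grip in N (left out, the last holds). Time passes only in rows, so rows that repeat a pose let the fingers close. It gives the time, the measured TCP pose, the force, the opening and the grip force at its end, in the units of the state.
- sense(): the state, without advancing time (a new reading comes with each control period).
- capture(name): name is "side" or "top"; returns the picture (480x640x3 uint8, red, green, blue); there is no depth.
- camera_model(name): a dict with "mtx" (3x3 intrinsics, pixels), "k1" (the pictures are not rectified: a ray, as slopes to the right and down, at radius r is drawn at 1 + k1 r^2 times it, then the intrinsics apply), "eye" and "rotation" of the camera in the world. Camera axes: x right, y down, z forward; pixel columns grow to the right and rows downward; lengths in mm; the calibration is good to about 2 mm. A picture is of the moment at which its call begins. camera_model takes no time and is no camera call.
- finish_job(): hands the job in; it is judged then, once.
Trained networks look in the newest picture that a camera, given by its name, has taken for a name from the list of things; names that differ only in an ending like _2 or _b are one class to them, and where a whole thing is asked for, a point or a joint stands for the part that bears it (a point fixed in the world has none). Each returns a list of dicts, best first, with "score" (0 to 1); they miss things now and then, are a little off and sometimes report something else, mostly with a low value. They report only what shows in the picture. A call takes as long as a camera call.
- search_frame(camera, label): "rect" ([centre column, centre row, width, height] in pixels, round what is visible of it).
- trace(camera, label): "mask" (480x640 bool, what is visible of it) and "rect" ([centre column, centre row, width, height] in pixels, round what is visible of it).
- spot_point(camera, label): "xy" ([column, row] in pixels: a listed point, or the origin of a listed thing).
The state is a dict: "time_s": time; "joints": joint angles; "dq": joint speeds; "tau": joint torques, N m; "eef_pos": TCP position; "ee_rot": TCP orientation; "force": force on the tool from outside, world axes, zero at the start; "wrist_torque": the same for the moment, N m; "grip_width": opening from 0.0 (shut) to 1.0 (fully open); "grip_force": force on a finger pad.
Only numpy, scipy, OpenCV 4.12 (cv2) and the standard library are available. Lean on these libraries where they do the work, as an engineer would, in place of code of your own. Each camera call takes 0.05 s, during which the arm holds its last target. There are 200 camera calls.

TASK

Start toasting the dark brown slice only: with the fingertips, reach down through the window of the blue child guard over the red lever on that slice's side of the toaster and press the lever all the way down, then withdraw and leave it down. Do not touch the guard or either slice of bread, leave the other lever up, and do not move or lift the mug, the jar or the shaker.

Things in the scene. Friction and masses are not known exactly. Their poses are not given: they have to be found in the camera images.
- toaster: Toaster, fixed to the counter: steel and black box 200 (x) x 280 (y) x 165 mm high, origin at the centre of its underside on the counter, z up. Its lever end faces its own -x (towards the robot, within about 0.45 rad). Four open slots 130 mm long run along its x, at y = +-40 and +-90 mm. The two slots at +y are served by lever_left, the two at -y by lever_right. One slice stands in the y = +90 mm slot and the other in the y = -90 mm slot; which is which varies.
- guard: Blue child guard fixed to the lever end of the toaster; its frame coincides with the toaster's (same origin and axes). A horizontal plate 6 mm thick, its top 160 mm above the counter, covers x = -197 to -101 mm, y = -115 to +115 mm, and has two windows, one above each lever. Thin upright bars below the plate close its front and sides. Must not be touched.
- window_left (a point): Centre of the guard's window over lever_left, level with the plate's top, at (-150, +65, 160) mm in the toaster's frame. The window measures 66 mm along the toaster's x and 72 mm along its y, with the plate's 6 mm thick edges all round.
- window_right (a point): The same for lever_right, at (-150, -65, 160) mm in the toaster's frame.
- lever_left_pad (a point): Centre of the top of the left lever's red pad (36 mm along the toaster's x, 44 mm along y, 14 mm thick). Up, it lies right below the window's centre, 10 mm below the plate's top (150 mm above the counter); fully down 36 mm below the plate's top (124 mm above the counter). Moves with the lever.
- lever_right_pad (a point): The same for the right lever's red pad.
- lever_left (a joint): Left lever (toaster's +y side), slides straight down: 0 m up (the start), 0.026 m fully down against a hard stop. It takes about 6 N to move, has no spring and stays where it is left. It carries the bread racks of the two slots on its side down with it.
- lever_right (a joint): The same for the right lever (toaster's -y side).
- brown_slice: Slice of dark brown bread, loose, 110 x 15 x 105 mm high, standing upright along the toaster's x in one slot; origin at the centre of its underside. At the start its underside is 85 mm above the counter and its top stands 25 mm above the toaster's top; with its lever fully down its top is level with the toaster's top. Its side (sign of its y in the toaster's frame) tells which lever to press.
- white_slice: Slice of pale white bread, the same size, standing in the other side's slot; must stay up.
- mug: Terracotta mug, 80 mm diameter with a handle, 90 mm high, origin at the centre of its underside; bystander on the counter.
- jar: Amber jar with a red cap, 64 mm diameter, 95 mm high, origin at the centre of its underside; bystander.
- shaker: White salt shaker, 40 mm diameter, 75 mm high, origin at the centre of its underside; bystander.

How it is judged:
By the outcome, as a careful person would: the job done as asked, in the order asked, and still so for the second after the job is handed in, with the robot touching nothing.
It also fails if it takes over 38 s, if anything falls off the work surface, if the arm or the gripper's body presses on something with over 40 N, if the wrist force passes 120 N, or if a joint passes its speed limit or range.

## Working session

There is one attempt and no reset: what is moved stays moved. The work goes in short steps, Python scripts to look and compute and a tool call to move; the robot and the scene stay as the last step left them, time stands still between calls to the robot, and variables do not carry over. Pictures are saved under pics/ and viewed, at most 10 in all, crops included, and the job is handed in when it is done.

Besides the shell and the picture viewer there is one more tool, called by a JSON object that holds its "name" and its "arguments". step_arm: Moves the arm, as the interface text tells. Its arguments: {"type":"object","properties":{"commands":{"type":"string"},"newtons":{"type":"number"}},"required":["commands"]}

```bash
mkdir -p pics
cat > h.py <<'E'
from rig import *
import numpy as np, cv2
E
python3 - <<'E'
from h import *
for c in ("side","top"):
    im=capture(c); cv2.imwrite(f"pics/{c}0.png",im[:,:,::-1])
    m=camera_model(c); print(c,{k:np.round(v,4).tolist() for k,v in m.items()})
    for l in ("window_left","window_right","lever_left_pad","lever_right_pad","toaster","brown_slice","white_slice"):
        print(l,[(np.round(d["xy"],1).tolist(),round(d["score"],2)) for d in spot_point(c,l)[:3]])
print(sense())
E
```

```text
side {'mtx': [[542.1261, 0.0, 320.8721], [0.0, 542.1261, 241.2313], [0.0, 0.0, 1.0]], 'k1': -0.0753, 'eye': [794.2399, 242.3027, 1068.873], 'rotation': [-0.0562, 0.3858, 0.9106, -0.1372]}
window_left [([415.8, 279.3], 0.65), ([415.7, 279.5], 0.26)]
window_right [([384.0, 217.3], 0.67), ([341.8, 334.6], 0.26)]
lever_left_pad [([413.0, 282.2], 0.64)]
lever_right_pad [([386.2, 217.2], 0.71), ([383.8, 220.3], 0.49)]
toaster [([325.4, 301.1], 0.85), ([343.5, 337.5], 0.17)]
brown_slice [([300.9, 247.9], 0.89)]
white_slice [([341.5, 335.6], 0.87)]
top {'mtx': [[514.2392, 0.0, 315.9997], [0.0, 514.2392, 233.2406], [0.0, 0.0, 1.0]], 'k1': 0.0326, 'eye': [516.8345, 31.2867, 942.773], 'rotation': [0.0316, -0.7015, 0.7109, -0.0388]}
window_left [([192.7, 271.1], 0.56)]
window_right []
lever_left_pad [([197.4, 275.7], 0.71)]
lever_right_pad [([272.9, 303.3], 0.97), ([193.6, 273.8], 0.6), ([273.3, 211.2], 0.29)]
toaster [([271.5, 210.6], 0.73)]
brown_slice [([319.3, 224.7], 0.69), ([131.4, 245.4], 0.48)]
white_slice [([360.3, 311.1], 0.72), ([221.3, 186.6], 0.63)]
{'time_s': 0.8, 'joints': array([-1.50139834e+00,  3.12888771e-01,  1.49773076e+00, -2.81499548e-05,
        1.33100286e+00, -2.23353723e-01]), 'dq': array([-7.70709703e-05, -7.27295157e-04,  3.37001496e-04, -6.11019014e-04,
       -2.95973489e-04, -2.17065320e-03]), 'tau': array([-3.03481811e-04, -4.12142372e+01, -2.59899098e+01, -2.03770014e-04,
        4.33842342e-04,  8.11431818e-06]), 'eef_pos': array([ 151.51333574, -502.65351812,  248.28833427]), 'ee_rot': array([-1.58724593e-05,  9.89305681e-01,  1.45857015e-01, -1.24885621e-05]), 'force': array([-0.61010475,  0.66861042, -0.6757976 ]), 'wrist_torque': array([ 0.00242809, -0.0066571 , -0.01654124]), 'grip_force': 0.0, 'grip_width': 0.9986310174079903}
```

View pics/top0.png

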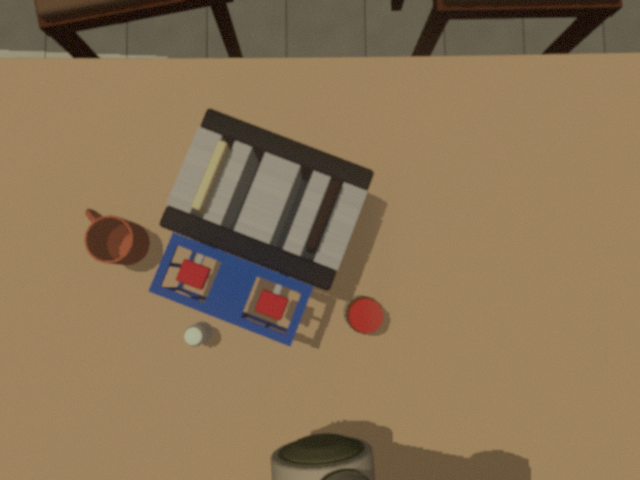

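View pics/side0.png

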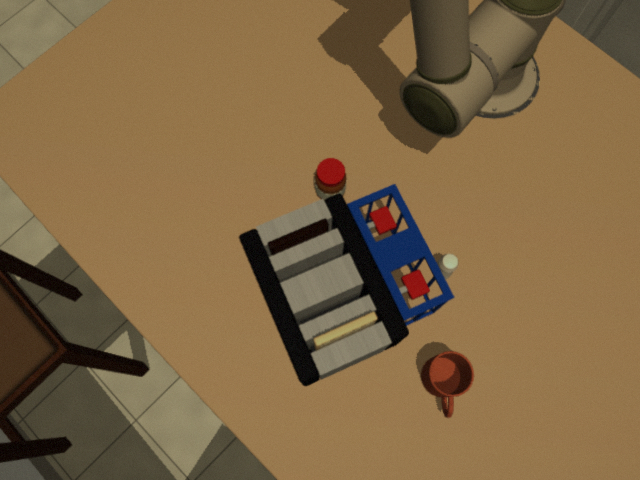

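The pictures show the brown slice on the toaster's -y side (top view near 322,215, side view near 298,237), so `lever_right` is the one to press. Its window is at about (272,303) in top and (384,217) in side. The jar is close by at (365,315) in top. Next I fit the toaster's pose.

```bash
cat >> h.py <<'E'
from scipy.spatial.transform import Rotation as R
from scipy.optimize import least_squares
def proj(c,P):
    m=camera_model(c); q=m["rotation"]
    r=R.from_quat([q[1],q[2],q[3],q[0]]).as_matrix()
    d=(np.asarray(P,float)-m["eye"])@r
    s=d[:,:2]/d[:,2:]; s=s*(1+m["k1"]*(s**2).sum(1,keepdims=True))
    K=m["mtx"]; return s@K[:2,:2].T+K[:2,2]
def world(p,T): 
    c,s=np.cos(p[2]),np.sin(p[2]); T=np.asarray(T,float)
    return np.c_[p[0]+c*T[:,0]-s*T[:,1],p[1]+s*T[:,0]+c*T[:,1],T[:,2]]
E
python3 - <<'E'
from h import *
res={}
for c,z in (("top",None),("side",None)):
    im=cv2.imread(f"pics/{c}0.png"); hsv=cv2.cvtColor(im,cv2.COLOR_BGR2HSV)
    red=((hsv[...,0]<6)|(hsv[...,0]>174))&(hsv[...,1]>200)&(hsv[...,2]>120)
    n,_,st,ce=cv2.connectedComponentsWithStats(red.astype(np.uint8))
    print(c,[(st[i,4],ce[i].round(1).tolist()) for i in range(1,n) if st[i,4]>60])
T={"top":[([100,140,165],(207,111)),([100,-140,165],(372,178)),([-100,-140,165],(330,287)),([-100,140,165],(162,222)),
 ([-197,115,160],(151,291)),([-197,-115,160],(292,343)),([-150,65,150],(193.4,273)),([-150,-65,150],(271.5,305))],
"side":[([100,-140,165],(242,235)),([-100,-140,165],(340,196)),([-100,140,165],(407,335)),([100,140,165],(309,384)),
 ([-197,-115,160],(395,186)),([-197,115,160],(452,296)),([-150,-65,150],(383,220)),([-150,65,150],(415.5,284))]}
def f(p,cs=("top","side")): return np.concatenate([(proj(c,world(p,[a for a,_ in T[c]]))-np.array([b for _,b in T[c]])).ravel() for c in cs])
for cs in (("top",),("side",),("top","side")):
    s=least_squares(f,[600,50,-.3],args=(cs,),loss="soft_l1",x_scale=[100,100,1]); print(cs,s.x.round(3)); 
print(f(s.x).reshape(-1,2).round(1).tolist())
p=s.x
print(world(p,[[-150,-65,150]]), R.from_quat(np.roll(sense()["ee_rot"],-1)).as_matrix().round(3).tolist())
for c in("top","side"):
    im=cv2.imread(f"pics/{c}0.png")
    for y in(65,-65):
        for x0,y0,z in((33,36,160),(18,22,150)):
            q=world(p,[[-150+a*x0,y+b*y0,z] for a,b in((1,1),(1,-1),(-1,-1),(-1,1))])
            cv2.polylines(im,[proj(c,q).round().astype(int)],True,(0,255,0))
    u,v=(150,180) if c=="top" else (300,170)
    cv2.imwrite(f"pics/{c}1.png",cv2.resize(im[v:v+180,u:u+200],None,fx=3,fy=3))
a=np.hstack([cv2.imread(f"pics/{c}1.png") for c in("top","side")]); cv2.imwrite("pics/ov.png",cv2.resize(a,(800,360)))
E
```

```text
top []
side [(np.int32(545), [330.5, 170.6]), (np.int32(396), [382.8, 219.2]), (np.int32(443), [415.5, 283.7])]
('top',) [ 6.52551e+02  9.56030e+01 -3.76000e-01]
('side',) [ 6.50994e+02  1.00235e+02 -3.81000e-01]
('top', 'side') [ 6.51842e+02  9.71960e+01 -3.80000e-01]
[[-0.7, -6.1], [3.3, -9.0], [-0.9, 4.0], [-5.7, 2.5], [-3.5, -0.4], [-1.8, 3.0], [-1.4, 0.4], [-0.4, -1.0], [-6.8, -0.7], [-1.2, -5.1], [2.0, -1.3], [-10.3, 0.3], [-2.0, -2.7], [0.6, 1.2], [-1.7, -1.1], [-1.5, -0.6]]
[[488.43071231  92.53040837 150.        ]] [[0.957, 0.289, -0.0], [0.289, -0.957, 0.0], [-0.0, -0.0, -1.0]]
```

View pics/ov.png

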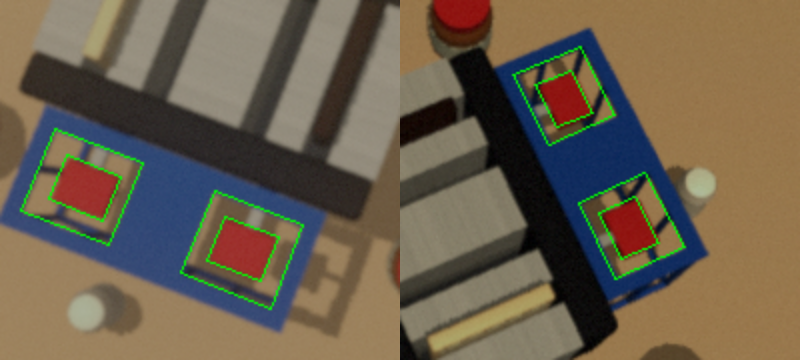

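The overlay matches both windows and pads to about 1 px. The `lever_right` pad is at about (488, 93) mm. I'll move above it with the fingers shut and tool y along the toaster's y (turn of +0.673).

{"name": "step_arm", "arguments": {"commands": "0 1 -1 -1 0 0 0.03; 0 3 -3 -1 0 0 0.08; 0 6 -6 -1 0 0 0.13; 0 9 -9 -1 0 0 0.18; 0 12 -12 -1 0 0 0.23; 0 15 -15 -1 0 0 0.28; 0 18 -17.5 -1 0 0 0.33; 0 21 -20 -1 0 0 0.38; 0 24 -23 -1 0 0 0.43; 0 27 -26 -1 0 0 0.48; 0 30 -29 -1 0 0 0.53; 0 33 -32 -1 0 0 0.58; 0 36 -35 -1 0 0 0.63; 0 39 -38 -1 0 0 0.673; 0 42 -40.5 -1 0 0 0.673; 0 45 -43 -1 0 0 0.673; 0 47.5 -45.5 -1 0 0 0.673; 0 49 -46.8 -1 0 0 0.673; 0 49.4 -47.2 -1 0 0 0.673; 0 49.4 -47.2 -1 0 0 0.673"}}

```text
time_s: 2.47
eef_pos: [488.4, 92.6, 258.0]
ee_rot: [0.0, 0.982, -0.188, -0.0]
force: [0.4, -0.1, -0.0]
grip_width: 0.001
grip_force: 0.0
```

{"name": "step_arm", "arguments": {"commands": "0 0 0 1.5 0 0 0; 0 0 0 3 0 0 0; 0 0 0 4.5 0 0 0; 0 0 0 6 0 0 0; 0 0 0 6.5 0 0 0; 0 0 0 6.5 0 0 0; 0 0 0 6.5 0 0 0"}}

```text
time_s: 3.05
eef_pos: [488.3, 91.1, 194.0]
ee_rot: [0.0, 0.982, -0.189, 0.0]
force: [0.4, -0.5, 0.1]
grip_width: 0.0
grip_force: 0.0
```

Run:
```python
from h import *
s=sense(); print(s["eef_pos"],s["force"])
p=[651.8,97.2,-.38]; o=[]
tip=s["eef_pos"]-[0,0,17]
for c in("top","side"):
    im=capture(c)[:,:,::-1].copy()
    for x0,y0,z in((33,36,160),(18,22,150)):
        q=world(p,[[-150+a*x0,-65+b*y0,z] for a,b in((1,1),(1,-1),(-1,-1),(-1,1))])
        cv2.polylines(im,[proj(c,q).round().astype(int)],True,(0,255,0))
    t=proj(c,[tip])[0]; cv2.circle(im,tuple(t.round().astype(int)),2,(255,0,255),-1)
    u,v=(180,210) if c=="top" else (290,130)
    o.append(cv2.resize(im[v:v+160,u:u+160],(400,400),interpolation=cv2.INTER_CUBIC))
cv2.imwrite("pics/near.png",np.hstack(o))
```

```text
[488.32204496  91.11734756 194.00582182] [ 0.41039588 -0.54683166  0.07548472]
```

View pics/near.png

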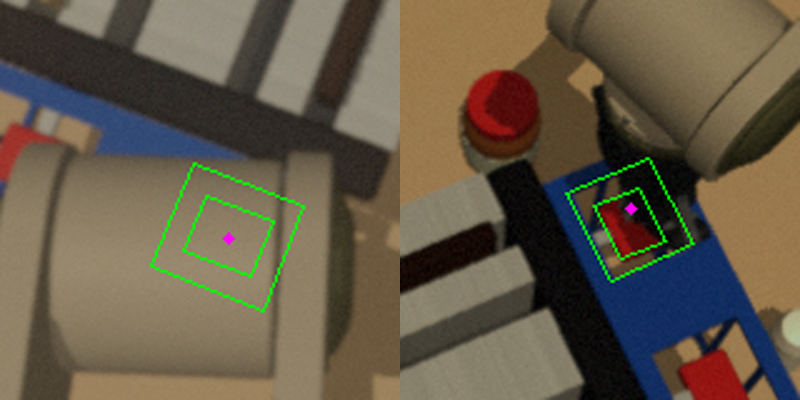

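The fingertip (marker at 630,208 in the side crop) is centred over the right window. I'll go down slowly with a small lateral correction.

{"name": "step_arm", "arguments": {"commands": "0 -0.05 -0.13 0.7 0 0 0; 0 -0.05 -0.13 1.5 0 0 0; 0 -0.05 -0.13 2 0 0 0; 0 -0.05 -0.13 2.4 0 0 0; 0 -0.05 -0.13 2.8 0 0 0; 0 -0.05 -0.13 3.2 0 0 0; 0 -0.05 -0.13 3.6 0 0 0; 0 -0.05 -0.13 4 0 0 0; 0 -0.05 -0.13 4.4 0 0 0; 0 -0.05 -0.13 4.7 0 0 0; 0 -0.05 -0.13 4.9 0 0 0; 0 -0.05 -0.13 4.9 0 0 0"}}

```text
time_s: 4.15
eef_pos: [488.2, 93.3, 144.0]
ee_rot: [0.0, 0.982, -0.189, -0.0]
force: [-0.3, 0.3, -0.7]
grip_width: 0.004
grip_force: 0.0
```

{"name": "step_arm", "arguments": {"commands": "0 0 0 0.1 0 0 0; 0 0 0 0.2 0 0 0; 0 0 0 0.3 0 0 0; 0 0 0 0.3 0 0 0"}}

```text
time_s: 4.48
eef_pos: [488.4, 93.2, 141.3]
ee_rot: [-0.0, 0.982, -0.189, 0.0]
force: [-1.9, -0.1, 2.4]
grip_width: -0.003
grip_force: 1.2
```

{"name": "step_arm", "arguments": {"commands": "0 0 0 0.1 0 0 0; 0 0 0 0.15 0 0 0; 0 0 0 0.2 0 0 0; 0 0 0 0.2 0 0 0"}}

```text
time_s: 4.82
eef_pos: [488.4, 93.2, 140.8]
ee_rot: [0.0, 0.982, -0.189, 0.0]
force: [-8.2, -0.0, 19.0]
grip_width: 0.002
grip_force: 9.7
```

It has stopped hard at a fingertip height of about 124 mm with 19 N, so the lever is fully down. I'll withdraw straight up, then move away.

{"name": "step_arm", "arguments": {"commands": "0 0 0 -0.5 0 0 0; 0 0 0 -1.5 0 0 0; 0 0 0 -3 0 0 0; 0 0 0 -5 0 0 0; 0 0 0 -8 0 0 0; 0 0 0 -11 0 0 0; 0 0 0 -13 0 0 0; 0 -3 2 -13 0 0 0; 0 -6 5 -13 0 0 0; 0 -8 8 -13 0 0 0; 0 -10 11 -13 0 0 0; 0 -12 14 -13 0 0 0; 0 -14 17 -13 0 0 0; 0 -16 20 -13 0 0 0; 0 -17 23 -13 0 0 0; 0 -18 26 -13 0 0 0; 0 -18 28 -13 0 0 0; 0 -18 28 -13 0 0 0"}}

```text
time_s: 6.32
eef_pos: [216.0, -102.5, 269.8]
ee_rot: [0.001, 0.981, -0.192, 0.001]
force: [0.3, -0.1, -0.3]
grip_width: 0.003
grip_force: 0.0
```

Run:
```python
from h import *
s=sense(); print(s["time_s"],s["eef_pos"],s["force"])
p=[651.8,97.2,-.38]; o=[]
for c in("top","side"):
    im=capture(c)[:,:,::-1].copy()
    q=world(p,[[-150+a*18,-65+b*22,124] for a,b in((1,1),(1,-1),(-1,-1),(-1,1))])
    cv2.polylines(im,[proj(c,q).round().astype(int)],True,(0,255,0))
    u,v=(150,100) if c=="top" else (230,140)
    o.append(cv2.resize(im[v:v+250,u:u+250],(400,400),interpolation=cv2.INTER_CUBIC))
cv2.imwrite("pics/end.png",np.hstack(o))
```

```text
6.3167 [ 216.01961826 -102.45822866  269.80626285] [ 0.29888142 -0.0589982  -0.28178142]
```

View pics/end.png

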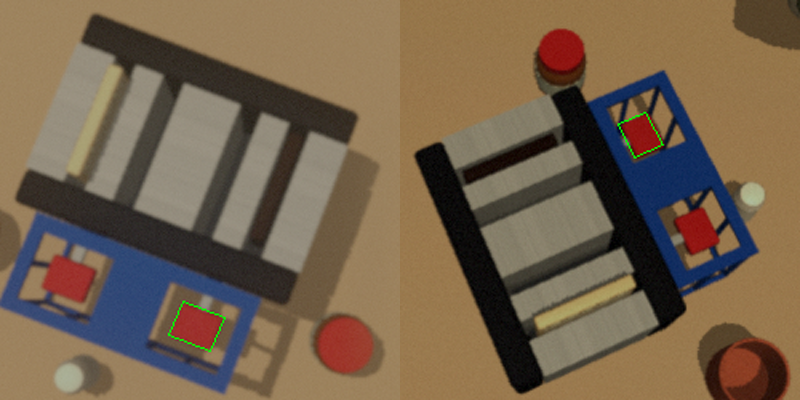

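The right pad lines up with the fully-down outline (195,326 in top, 640,136 in side) and the brown slice is level with the toaster's top. The left lever and white slice are still up, and the mug, jar and shaker show no sign of having moved.

```bash
python3 -c "
from rig import *
print(finish_job())"
```

```text
the job is handed in; nothing more can be done
None
```

I pressed the right lever, on the dark brown slice's side, fully down and withdrew; the last pictures show the left lever and white slice still up, and I handed the job in at about 6.4 s.

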